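Run the micromanipulator carriage up to its mark

ROBOT

A 6-joint arm with a two-finger parallel gripper is mounted at the origin on the work surface. World frame = base frame: x ahead of the robot, y to its left, z up, the work surface at z = 0. Lengths are in m, angles in rad, forces in N, time in s.
With the tool pointing down it reaches from about 0.2 to 0.875 m from the base axis. Payload 3.4 kg.
Tool frame: the origin (TCP) lies at the very end of the fingers, on their centre line; the grasp point (between the pads) lies 19 mm behind it; z points along the fingers, y is the line along which they close (so a half turn about z gives the same grasp; the last joint's range is limited). The gripper opens to 94 mm and grips with 3 to 60 N. Pads are 16 mm wide; open, the fingers measure 119 mm over their backs; the gripper's body (75 mm by 177 mm) begins 78 mm behind the grasp point.
Start: joints at [1.035, 0.276, 1.505, -0, 1.361, -0.121], TCP at [0.232, 0.526, 0.205] pointing down, gripper open.
Joint ranges: [-2.89, 2.89], [-0.75, 2.08], [0.22, 2.7], [-1.18, 4.32], [0.11, 2.71], [-2.7, 2.7]. Speed limits (rad/s): [2.57, 2.57, 3.14, 3.14, 3.14, 3.14].

INTERFACE

Orientations are given as a rotation vector (axis times angle).
In Python, from rig import arm gives the robot as it stands.
- The arm moves only by the tool jog_arm, never from a script. Its arguments are lists of equal length, an entry for each row: "angular": the turn, a rotation vector about the tool's x, y, z normalised to -1 to 1, where 1 is 60 degrees, a list of three; "delta_pos": the shift along the tool's x, y, z normalised to -1 to 1, where 1 is 30 cm, a list of three; "fingers": the gripper's target within -1 to 1 (shut at 1, half-way at 0, fully open at -1). In form: {"angular": [[ax, ay, az], ...], "delta_pos": [[tx, ty, tz], ...], "fingers": [fingers, ...]}. A call has 1 to 8 rows; each row shifts and turns the commanded pose from where the row before left it, along the tool's axes as they then stand; what a row does not reach is not made up. A row lasts 1/10 s, in which the tool goes at most 50 mm and 8.59 degrees, less where a joint would pass 70% of its speed; a pose out of reach is approached as far as the arm can. A call with a number of a shift or a turn outside -1 to 1 is refused whole. A call with a gripper value outside its range is refused whole. The fingers move at their own pace and stop on an object; the grip force is fixed at half the most. Time passes only in rows, so rows that do not move let the fingers close. It gives the time, the measured TCP pose, the force, the opening and the grip force at its end, in the units of the state.
- arm.observe(): the state, without advancing time (a new reading comes with each control period).
- arm.get_image(name): name is "side" or "top" or "wrist"; returns a dict with "img" (420x560x3 uint8, blue, green, red), "mtx" (3x3 intrinsics, pixels), "R" (3x3) and "t" (3): a world point X has camera coordinates R X + t; the wrist camera has in their place "mount" (4x4, takes a point from camera to tool coordinates, whose origin is the TCP and whose axes are the flange's). Camera axes: x right, y down, z forward; pixel columns grow to the right and rows downward; lengths in m; the calibration is good to about 2 mm. A picture is of the moment at which its call begins: read the wrist's pose just before it. There is no depth.
- arm.job_done(): hands the job in; it is judged then, once.
Trained networks look in the newest picture that a camera, given by its name, has taken for a name from the list of things; names that differ only in an ending like _2 or _b are one class to them, and where a whole thing is asked for, a point or a joint stands for the part that bears it (a point fixed in the world has none). Each returns a list of dicts, best first, with "conf" (0 to 1); they miss things now and then, are a little off and sometimes report something else, mostly with a low value. They report only what shows in the picture. A call takes as long as a camera call.
- arm.search_frame(thing, camera): "position" ([column, row] in pixels, amid what is visible of it).
- arm.masks_of(thing, camera): "mask" (420x560 bool, what is visible of it) and "position" ([column, row] in pixels, amid what is visible of it).
- arm.pinpoint(thing, camera): "position" ([column, row] in pixels: a listed point, or the origin of a listed thing).
The state is a dict: "time_s": time; "qpos": joint angles; "dq": joint speeds; "effort": joint torques, N m; "position": TCP position; "ee_rot": TCP orientation; "force": force on the tool from outside, world axes, zero at the start; "moment": the same for the moment, N m; "grip_width": opening from 0.0 (shut) to 1.0 (fully open); "finger_force": force on a finger pad.
Only numpy, scipy, OpenCV 4.12 (cv2) and the standard library are available. Lean on these libraries where they do the work, as an engineer would, in place of code of your own. Each camera call takes 0.05 s, during which the arm holds its last target. There are 200 camera calls.

TASK

On the manipulator with the green thumb button, hold the button down and slide the carriage along its rail until its centre is in line with the red clip on the same base plate. Then let the button spring up so that the carriage locks there. Leave the carriage with the orange button where it is.

Things in the scene. Friction and masses are not known exactly. Their poses are not given: they have to be found in the camera images.
- green_seat (a point): Centre of the green button's top when up (56 mm above the bench), fixed on the grey carriage: it does not sink with the button. y along the rail, x across, towards the clip. Button 44 mm (y) by 40 mm (x), between two walls at its y ends: inner faces 50 mm apart, 11 mm thick, tops 62 mm above the bench; open at its x sides. A needle holder, 43 mm high, lies on the -x side.
- green_button (a joint): How far the green button is pressed straight down, m: 0 up, 0.008 fully down (3 N to start, 5 N at the bottom; springs up). Down 5 mm or more, the carriage slides along y with 1 N of friction, 160 mm of travel; pressed less, teeth lock it. Let go, it clicks into the nearest notch, up to 3 mm away, and the button comes fully up.
- green_mark (a point): Top centre of the red clip (22 by 12 mm, white line across it, 30 mm above the bench) on the fixed white base plate (160 by 300 mm) of the green-button manipulator, 60 mm to the +x side of the rail's centre line. Axes as green_seat's; in line means that green_seat and this point have the same y in them. The clip starts 45 to 135 mm on the +y side of the carriage.
- orange_seat (a point): The same point as green_seat on the other manipulator, alike but with an orange button and a red clip of its own: a bystander, to be left alone.

How it is judged:
By the outcome, as a careful person would: the job done as asked, in the order asked, and still so for the second after the job is handed in, with the robot touching nothing.
It also fails if it takes over 29 s, if anything falls off the work surface, if the arm or the gripper's body presses on something with over 40 N, if the wrist force passes 120 N, or if a joint passes its speed limit or range.

## Working session

There is one attempt and no reset: what is moved stays moved. The work goes in short steps, Python scripts to look and compute and a tool call to move; the robot and the scene stay as the last step left them, time stands still between calls to the robot, and variables do not carry over. Pictures are saved under pics/ and viewed, at most 10 in all, crops included, and the job is handed in when it is done.

Besides the shell and the picture viewer there is one more tool, called as name(argument=value, ...) on one line, values as JSON. jog_arm: Moves the arm, as the interface text tells. Its arguments: {"type":"object","properties":{"angular":{"type":"array"},"delta_pos":{"type":"array"},"fingers":{"type":"array"}},"required":["angular","delta_pos","fingers"]}

```bash
mkdir -p pics; cat > h.py <<'E'
import numpy as np, cv2
from scipy.spatial.transform import Rotation as Rn
from rig import arm
def tri(thing,cams=("side","top")):
    rows=[];out={}
    for c in cams:
        I=ims[c]; d=arm.pinpoint(thing,c)
        out[c]=[(np.round(k["position"],1).tolist(),round(k["conf"],2)) for k in d[:3]]
        if d: rows.append((I,d[0]["position"]))
    return out,rows
def ray(I,p,z):
    K,R,t=I["mtx"],np.array(I["R"]),np.array(I["t"])
    d=R.T@np.linalg.solve(K,[p[0],p[1],1]);c=-R.T@t
    return c+d*(z-c[2])/d[2]
def tri2(v):
    A=[];b=[]
    for I,p in v:
        R,t=np.array(I["R"]),np.array(I["t"]);d=R.T@np.linalg.solve(I["mtx"],[p[0],p[1],1]);d/=np.linalg.norm(d)
        M=np.eye(3)-np.outer(d,d);A.append(M);b.append(M@(-R.T@t))
    return np.linalg.lstsq(np.vstack(A),np.hstack(b),rcond=None)[0]
ims={}
def wrist():
    s=arm.observe();I=arm.get_image("wrist")
    T=np.eye(4);T[:3,:3]=Rn.from_rotvec(s["ee_rot"]).as_matrix();T[:3,3]=s["position"]
    C=np.linalg.inv(T@np.array(I["mount"]));I["R"]=C[:3,:3];I["t"]=C[:3,3];ims["wrist"]=I;return I
E
python3 - <<'E'
from h import *
s=arm.observe();print(s["time_s"],s["position"],Rn.from_rotvec(s["ee_rot"]).as_matrix().round(3))
for c in("side","top"):
    ims[c]=arm.get_image(c);cv2.imwrite(f"pics/{c}0.png",ims[c]["img"])
wrist();cv2.imwrite("pics/w0.png",ims["wrist"]["img"])
for n in("green_seat","green_mark","orange_seat"):
    o,r=tri(n,("side","top","wrist"));print(n,o)
    for I,p in r: print(ray(I,p,.03 if "mark" in n else .056).round(4))
    if len(r)>1: print("tri",tri2(r).round(4))
E
```

```text
0.0 [0.23145396 0.5257558  0.20461083] [[-0.915  0.403 -0.001]
 [ 0.403  0.915 -0.002]
 [ 0.    -0.002 -1.   ]]
green_seat {'side': [([233.7, 285.4], 0.86)], 'top': [([167.5, 202.3], 0.8)], 'wrist': []}
[0.5811 0.1871 0.056 ]
[0.5919 0.1779 0.056 ]
tri [0.5894 0.1798 0.0445]
green_mark {'side': [([174.7, 318.1], 0.61)], 'top': [([136.1, 172.7], 0.47)], 'wrist': []}
[0.6563 0.2588 0.03  ]
[0.6547 0.251  0.03  ]
tri [0.658  0.2544 0.0224]
orange_seat {'side': [([302.5, 144.0], 0.71)], 'top': [([376.3, 213.9], 0.77)], 'wrist': []}
[ 0.5847 -0.2283  0.056 ]
[ 0.5767 -0.2367  0.056 ]
tri [ 0.5821 -0.2372  0.0502]
```

```bash
python3 -c "
import cv2,numpy as np
a=[cv2.imread(f'pics/{n}0.png') for n in('side','top','wrist'[:1])]
cv2.imwrite('pics/all.png',cv2.resize(np.vstack([np.hstack(a[:2]),np.hstack([a[2],a[2]*0])]),(800,600),interpolation=cv2.INTER_AREA))"
```

```text
(no output)
```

View pics/all.png

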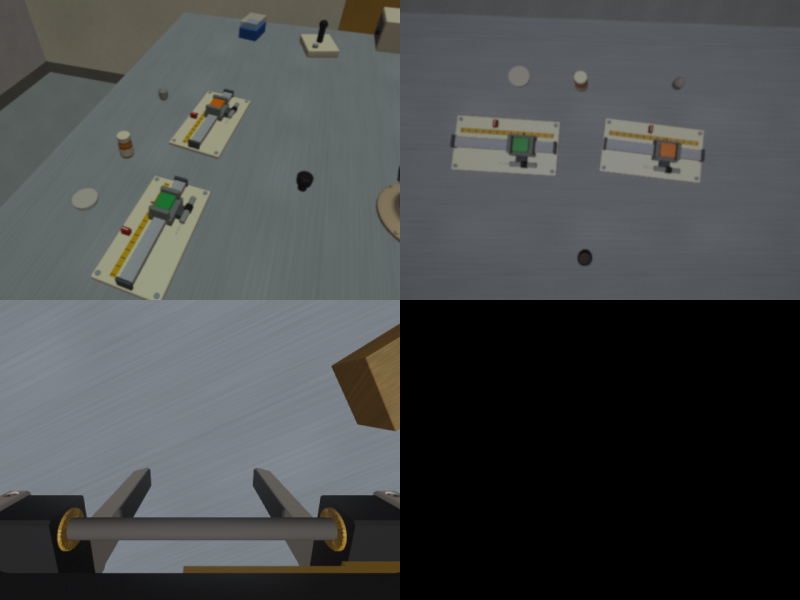

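The composite shows the green carriage at about (233,285) in the side view and (167,202) in the top view. Its clip is at (175,318) and (135,172), on the left (+y) side of the carriage. The detections match the picture. Next I'll take a close look with the wrist camera.

```bash
python3 - <<'E'
from h import *
I=wrist();print(np.array(I["mount"]).round(3),I["mtx"])
s=arm.observe();R=Rn.from_rotvec(s["ee_rot"]).as_matrix()
print(R.T@(np.array([.61,.21,.28])-s["position"])/.3)
E
```

```text
[[-0.001 -0.969 -0.247  0.072]
 [ 1.    -0.    -0.001 -0.001]
 [ 0.001 -0.247  0.969 -0.18 ]
 [ 0.     0.     0.     1.   ]] [[292.12302094   0.         282.3799145 ]
 [  0.         292.12302094 209.70533934]
 [  0.           0.           1.        ]]
[-1.57876316 -0.45658107 -0.24827657]
```

jog_arm(angular=[[0,0,-0.122],[0,0,-0.122],[0,0,-0.122],[0,0,0],[0,0,0],[0,0,0],[0,0,0],[0,0,0]], delta_pos=[[0,0,0],[0,0,0],[0,0,0],[-0.13,-0.09,0],[-0.13,-0.09,0],[-0.13,-0.09,0],[-0.13,-0.09,0],[-0.13,-0.09,0]], fingers=[0.6,0.6,0.6,0.6,0.6,0.6,0.6,0.6])

```text
time_s: 1.45
position: [0.4237, 0.384, 0.2057]
ee_rot: [0.049, 3.141, 0.001]
force: [0.7, 0.2, 0.4]
grip_width: 0.353
finger_force: 0.0
```

jog_arm(angular=[[0,0,0],[0,0,0],[0,0,0],[0,0,0],[0,0,0],[0,0,0],[0,0,0],[0,0,0]], delta_pos=[[-0.13,-0.09,0],[-0.13,-0.09,0],[-0.13,-0.09,0],[-0.13,-0.09,0],[-0.13,-0.09,0],[-0.13,-0.09,0],[0,0,0],[0,0,0]], fingers=[0.6,0.6,0.6,0.6,0.6,0.6,0.6,0.6])

```text
time_s: 2.25
position: [0.6515, 0.2151, 0.2047]
ee_rot: [-0.053, -3.14, -0.0]
force: [-0.4, 0.9, -0.5]
grip_width: 0.199
finger_force: 0.0
```

```bash
cat > look.py <<'E'
from h import *
import sys
s=arm.observe();print(s["time_s"],s["position"],s["grip_width"],Rn.from_rotvec(s["ee_rot"]).as_matrix().round(4).tolist())
wrist();cv2.imwrite(f"pics/{sys.argv[1]}.png",ims["wrist"]["img"])
np.savez(f"{sys.argv[1]}.npz",R=ims["wrist"]["R"],t=ims["wrist"]["t"],mtx=ims["wrist"]["mtx"])
for n in("green_seat","green_mark"):
    o,r=tri(n,("wrist",));print(n,o)
    for I,p in r: print(ray(I,p,.03 if "mark" in n else .056).round(4))
E
python3 look.py w1
```

```text
2.25 [0.65152482 0.21505633 0.2046681 ] 0.19922584875358973 [[-0.9994, 0.0336, -0.0016], [0.0336, 0.9994, 0.0003], [0.0016, 0.0003, -1.0]]
green_seat {'wrist': [([251.9, 146.4], 0.83), ([317.2, 197.7], 0.29)]}
[0.5898 0.1825 0.056 ]
green_mark {'wrist': [([315.4, 200.1], 0.68)]}
[0.6585 0.2549 0.03  ]
```

View pics/w1.png

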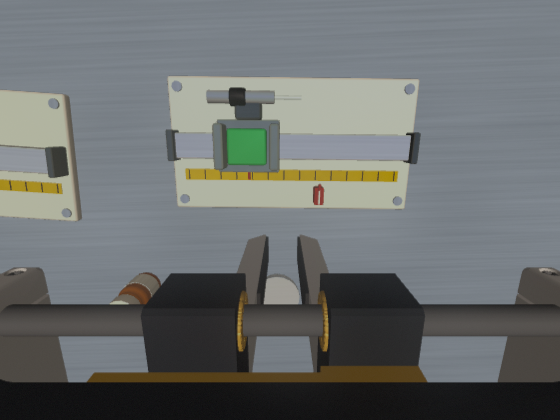

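The wrist view shows the green button centred at about (247,146) and the clip at (319,195). The network points are a few pixels off, so I'll refine them with colour segmentation and get the rail direction from the plate and the yellow scale.

```bash
cat > seg.py <<'E'
from h import *
import sys
n=sys.argv[1];I=dict(np.load(n+".npz"));im=cv2.imread(f"pics/{n}.png").astype(int);hsv=cv2.cvtColor(im.astype(np.uint8),cv2.COLOR_BGR2HSV)
def blobs(m,k=3):
    N,_,st,c=cv2.connectedComponentsWithStats(m.astype(np.uint8));o=np.argsort(-st[1:,4])[:k]+1
    return [(c[i],st[i]) for i in o]
b,g,r=im[...,0],im[...,1],im[...,2]
mg=(g>1.6*r)&(g>1.6*b)&(g>50);mr=(r>2.2*g)&(r>2.2*b)&(r>60)
my=(r>110)&(b<50)&(g>70)
S=None
for c,st in blobs(mg,1): print("green",c.round(1),st,S:=ray(I,c,.056))
M=None
for c,st in blobs(mr,3): print("red",c.round(1),st,ray(I,c,.03).round(4))
pts=[ray(I,c,.005)[:2] for c,st in blobs(my,14) if st[4]>40 and st[1]<260]
if len(pts)>3:
    v=cv2.fitLine(np.float32(pts),cv2.DIST_L2,0,.01,.01).ravel();print("rail dir",v[:2],len(pts))
E
python3 seg.py w1
```

```text
green [246.1 146.4] [ 227  129   39   36 1391] [0.58954293 0.17613845 0.056     ]
red [315.6 195.2] [315 188   3  17  36] [0.6523 0.2552 0.03  ]
red [321.  196.2] [320 188   3  17  32] [0.6538 0.2619 0.03  ]
red [319. 187.] [319 186   1   3   3] [0.6422 0.2594 0.03  ]
rail dir [ 0.00534909 -0.9999857 ] 11
```

jog_arm(angular=[[0,0,-0.01],[0,0,0],[0,0,0],[0,0,0]], delta_pos=[[0,0,0.12],[0,0,0.12],[0,0,0],[0,0,0]], fingers=[0.6,0.6,0.6,0.6])

```text
time_s: 2.8
position: [0.6503, 0.2169, 0.134]
ee_rot: [-0.031, -3.141, -0.0]
force: [0.1, 0.5, 0.6]
grip_width: 0.2
finger_force: 0.0
```

```bash
sed -i 's/st\[1\]<260/st[1]<260 and st[0]>110/' seg.py; python3 look.py w2; python3 seg.py w2; python3 seg.py w1|tail -1
```

```text
2.8 [0.6503129  0.21693659 0.13400687] 0.20029834091490362 [[-0.9998, 0.0195, -0.0006], [0.0195, 0.9998, 0.0001], [0.0006, 0.0001, -1.0]]
green_seat {'wrist': [([236.5, 150.4], 0.92)]}
[0.5899 0.1772 0.056 ]
green_mark {'wrist': [([325.0, 212.8], 0.9)]}
[0.6545 0.2587 0.03  ]
green [235.5 149.9] [ 210  127   51   47 2272] [0.58949332 0.17640538 0.056     ]
red [321.5 211.6] [320 203   5  19  55] [0.6532 0.2552 0.03  ]
red [328.1 210.9] [326 199   5  23  54] [0.6526 0.2618 0.03  ]
rail dir [0.04091475 0.9991626 ] 7
rail dir [0.04282543 0.99908257] 7
```

View pics/w2.png

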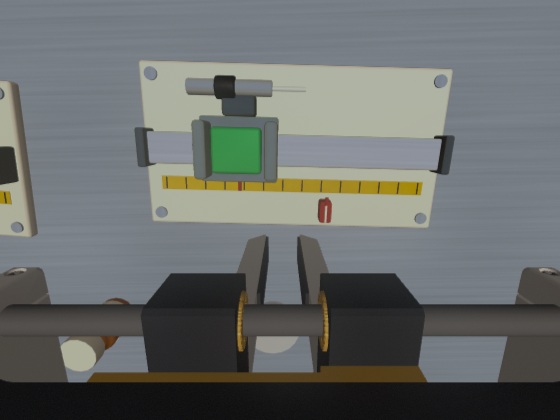

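jog_arm(angular=[[0,0,0.022],[0,0,0],[0,0,0],[0,0,0],[0,0,0],[0,0,0],[0,0,0]], delta_pos=[[0,0,0],[0.0985,-0.072,0],[0.0985,-0.072,0],[0,0,0],[0,0,0.1],[0,0,0.08],[0,0,0]], fingers=[0.6,0.6,0.6,0.6,0.6,0.6,0.6])

```text
time_s: 3.65
position: [0.5889, 0.1752, 0.0774]
ee_rot: [-0.07, -3.137, 0.001]
force: [0.6, -0.5, -0.5]
grip_width: 0.202
finger_force: 0.0
```

```bash
python3 look.py w3; python3 seg.py w3
```

```text
3.65 [0.58892374 0.17518863 0.07741355] 0.20206494773468336 [[-0.999, 0.0449, -0.0042], [0.0449, 0.999, -0.0005], [0.0042, -0.0007, -1.0]]
green_seat {'wrist': [([288.9, 238.5], 0.79)]}
[0.59   0.1788 0.056 ]
green_mark {'wrist': []}
green [284.3 232.7] [ 256  212   60   51 2215] [0.58532541 0.17561918 0.056     ]
red [284.6 269.8] [284 266   3   9  19] [0.6272 0.1742 0.03  ]
```

View pics/w3.png

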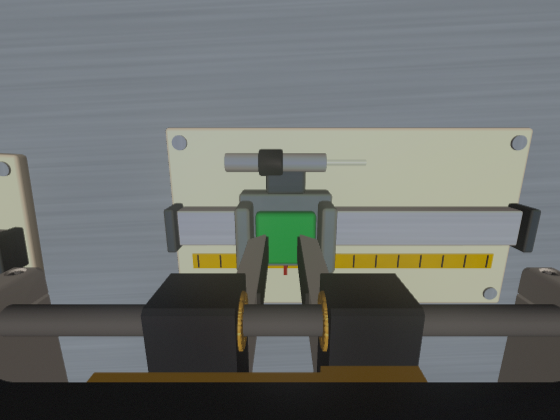

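The button spans columns 257–315 with its centre near 286. The fingers are centred near 284, which is aligned to about 1 mm, so I'll press.

jog_arm(angular=[[0,0,0],[0,0,0],[0,0,0],[0,0,0]], delta_pos=[[0,0.004,0.03],[0,0,0.03],[0,0,0.007],[0,0,0]], fingers=[0.6,0.6,0.6,0.6])

```text
time_s: 4.2
position: [0.5898, 0.1765, 0.0588]
ee_rot: [-0.069, -3.14, 0.0]
force: [-0.3, 0.5, -0.9]
grip_width: 0.202
finger_force: 0.0
```

jog_arm(angular=[[0,0,0],[0,0,0],[0,0,0]], delta_pos=[[0,0,0.012],[0,0,0.01],[0,0,0]], fingers=[0.6,0.6,0.6])

```text
time_s: 4.5
position: [0.5908, 0.1767, 0.0531]
ee_rot: [0.069, 3.14, 0.001]
force: [-0.4, -0.4, 3.4]
grip_width: 0.201
finger_force: 1.7
```

jog_arm(angular=[[0,0,0],[0,0,0],[0,0,0]], delta_pos=[[0,0,0.007],[0,0,0.005],[0,0,0]], fingers=[0.6,0.6,0.6])

```text
time_s: 4.8
position: [0.5908, 0.1767, 0.0494]
ee_rot: [0.069, 3.14, 0.001]
force: [0.0, -0.2, 4.6]
grip_width: 0.198
finger_force: 2.2
```

jog_arm(angular=[[0,0,0],[0,0,0],[0,0,0],[0,0,0],[0,0,0],[0,0,0],[0,0,0]], delta_pos=[[0,0.01,0],[0,0.02,0],[0,0.02,0],[0,0.02,0],[0,0.02,0],[0,0.01,0],[0,0,0]], fingers=[0.6,0.6,0.6,0.6,0.6,0.6,0.6])

```text
time_s: 5.5
position: [0.5921, 0.2076, 0.0493]
ee_rot: [0.068, 3.14, 0.002]
force: [2.2, 0.2, 5.5]
grip_width: 0.2
finger_force: 2.2
```

jog_arm(angular=[[0,0,0],[0,0,0],[0,0,0],[0,0,0],[0,0,0],[0,0,0],[0,0,0],[0,0,0]], delta_pos=[[0,0.02,0],[0,0.03,0],[0,0.03,0],[0,0.03,0],[0,0.03,0],[0,0.02,0],[0,0.01,0],[0,0,0]], fingers=[0.6,0.6,0.6,0.6,0.6,0.6,0.6,0.6])

```text
time_s: 6.3
position: [0.5943, 0.2585, 0.0493]
ee_rot: [0.069, 3.14, 0.002]
force: [3.4, 1.3, 4.2]
grip_width: 0.198
finger_force: 2.2
```

```bash
python3 look.py w4; python3 seg.py w4; python3 - <<'E'
from h import *
for c in("top","side"):
    ims[c]=arm.get_image(c);cv2.imwrite(f"pics/{c}4.png",ims[c]["img"])
a=cv2.resize(cv2.imread("pics/w4.png")[150:350,180:440],(520,400));b=cv2.resize(cv2.imread("pics/side4.png")[220:420,110:250],(280,400))
cv2.imwrite("pics/c4.png",np.hstack([a,b]))
E
```

```text
6.3 [0.59427172 0.25851539 0.04931865] 0.1983567077712821 [[-0.999, 0.0437, 0.001], [0.0437, 0.999, 0.0012], [-0.001, 0.0012, -1.0]]
green_seat {'wrist': [([288.7, 252.5], 0.89)]}
[0.5946 0.2614 0.056 ]
green_mark {'wrist': [([287.5, 312.7], 0.65)]}
[0.6555 0.2587 0.03  ]
green [282.9 239.8] [ 250  217   67   57 2395] [0.58586187 0.2581384  0.056     ]
red [286.9 295.5] [281 281  14  23 196] [0.6406 0.2589 0.03  ]
```

View pics/c4.png

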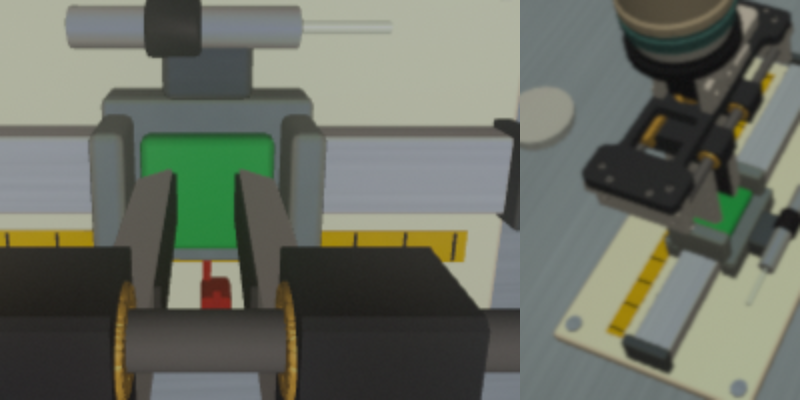

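The crop shows the carriage centre at column ~208 (walls 92–325) and the clip centre at ~216. The carriage is about 2.5–3 mm short, which agrees with the numbers.

jog_arm(angular=[[0,0,0],[0,0,0],[0,0,0],[0,0,0]], delta_pos=[[0,0.005,0],[0,0.004,0],[0,0,0],[0,0,0]], fingers=[0.6,0.6,0.6,0.6])

```text
time_s: 6.95
position: [0.5942, 0.26, 0.0492]
ee_rot: [0.069, 3.14, -0.0]
force: [4.2, 0.1, 4.6]
grip_width: 0.2
finger_force: 2.2
```

```bash
python3 look.py w5; python3 - <<'E'
import cv2
cv2.imwrite("pics/c5.png",cv2.resize(cv2.imread("pics/w5.png")[200:350,200:400],(800,600),interpolation=cv2.INTER_CUBIC))
E
```

```text
6.95 [0.59417549 0.25996506 0.04921808] 0.1997162557221239 [[-0.999, 0.044, 0.0004], [0.044, 0.999, -0.0002], [-0.0004, -0.0002, -1.0]]
green_seat {'wrist': [([287.9, 253.2], 0.97)]}
[0.595  0.2624 0.056 ]
green_mark {'wrist': [([284.6, 312.3], 0.6)]}
[0.6548 0.2579 0.03  ]
```

View pics/c5.png

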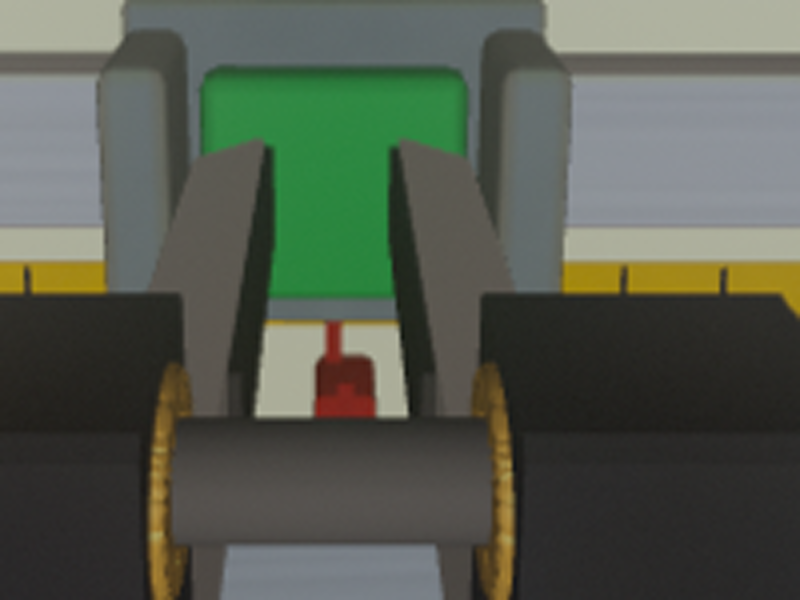

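Carriage centre is at column 334 of the crop and the clip at 345, so about 1.5 mm remains. I'll correct that, lift and check.

jog_arm(angular=[[0,0,0],[0,0,0],[0,0,0],[0,0,0],[0,0,0],[0,0,0],[0,0,0],[0,0,0]], delta_pos=[[0,0.005,0],[0,0,0],[0,0,0],[0,0,-0.015],[0,0,-0.03],[0,0,-0.1],[0,0,-0.1],[0,0,0]], fingers=[0.6,0.6,0.6,0.6,0.6,0.6,0.6,0.6])

```text
time_s: 7.9
position: [0.5943, 0.2625, 0.1262]
ee_rot: [0.069, 3.138, 0.003]
force: [-0.3, 0.3, -0.4]
grip_width: 0.202
finger_force: 0.0
```

jog_arm(angular=[[0,0,0],[0,0,0],[0,0,0],[0,0,0]], delta_pos=[[-0.1,0,0],[-0.1,0,0],[0,0,0],[0,0,0]], fingers=[0.6,0.6,0.6,0.6])

```text
time_s: 8.3
position: [0.6519, 0.2586, 0.1204]
ee_rot: [-0.07, -3.135, 0.002]
force: [0.0, 0.3, -0.6]
grip_width: 0.204
finger_force: 0.0
```

```bash
python3 look.py w6; python3 seg.py w6; python3 - <<'E'
import cv2
cv2.imwrite("pics/c6.png",cv2.resize(cv2.imread("pics/w6.png")[90:240,180:380],(800,600),interpolation=cv2.INTER_CUBIC))
E
```

```text
8.3 [0.65187384 0.25861866 0.12044652] 0.20373403060976167 [[-0.999, 0.0446, -0.0059], [0.0446, 0.999, -0.0009], [0.0059, -0.0011, -1.0]]
green_seat {'wrist': [([285.8, 152.5], 0.97)]}
[0.5932 0.2629 0.056 ]
green_mark {'wrist': [([282.1, 217.9], 0.71)]}
[0.6562 0.257  0.03  ]
green [284.2 152.3] [ 258  129   53   48 2490] [0.59299713 0.26160675 0.056     ]
red [283.7 213.5] [279 201  11  25 149] [0.6519 0.2586 0.03  ]
red [283.5 190.5] [283 187   2   8  16] [0.6295 0.2595 0.03  ]
```

View pics/c6.png

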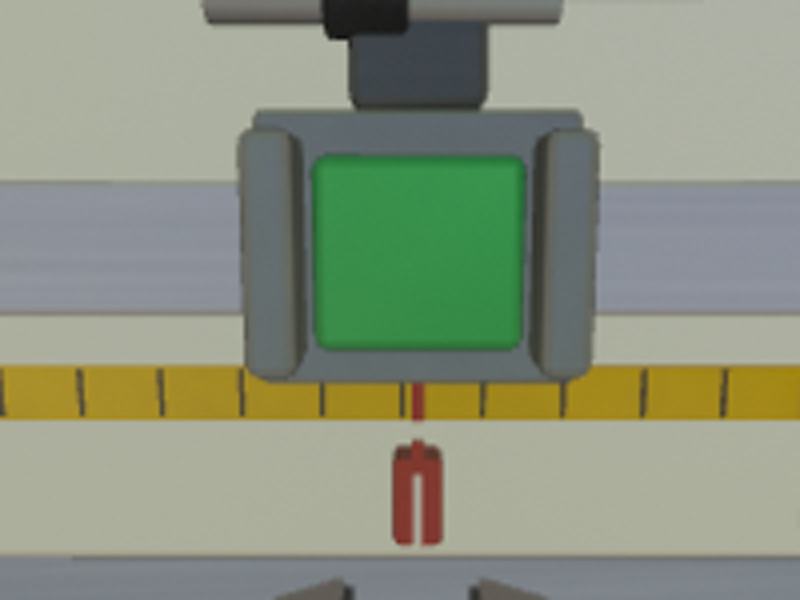

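The carriage pointer (column 418), the carriage centre (418) and the clip's white line (418) coincide. The button is fully up and the arm is clear of everything.

```bash
python3 -c "
from rig import arm
print(arm.job_done())"
```

```text
the job is handed in; nothing more can be done
None
```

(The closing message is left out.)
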